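# Slide the counting chamber out over the edge of the drying plate

## Robot

A 6-joint arm with a two-finger parallel gripper is mounted at the origin on a cart in front of the work surface, level with it; the furniture and walls round the work are solid. World frame = base frame: x ahead of the robot, y to its left, z up, the work surface at z = 0. Lengths are in m, angles in rad, forces in N, time in s.
With the tool pointing down it reaches from about 0.275 to 0.725 m from the base axis. Payload 5.6 kg.
Tool frame: the origin (TCP) lies at the very end of the fingers, on their centre line; the grasp point (between the pads) lies behind it (grip_point_offset is the x of the grasp point in the tool frame, in m); x points along the fingers, y is the direction in which the jaws open and shut, and the axes are right-handed (so a half turn about x gives the same grasp; the last joint's range is limited). The gripper opens to 85 mm and grips with 20 to 120 N. Pads are 22 mm wide; open, the fingers measure 114 mm over their backs; the gripper's body (76 mm by 85 mm) begins 54 mm behind the grasp point. The pads swing forward as they close: fully open they stand 13 mm farther back than shut.
Start: joints at [-0.976, 0.255, 0.108, 0, -1.424, -0.285], TCP at [0.168, -0.524, 0.231] pointing down, gripper open.
Joint ranges: [-2.95, 2.95], [-1.21, 1.97], [-1.09, 1.5], [-2.87, 1.71], [-2.94, -0.07], [-3.05, 3.05]. Speed limits (rad/s): [2.57, 2.57, 3.14, 3.14, 3.14, 3.14].

## Interface

Orientations are given as a 3x3 rotation matrix whose columns are the frame's x, y, z axes.
In Python, from rig import read_state, capture, finish_job, grip_point_offset gives the robot as it stands.
- The arm moves only by the tool servo_tool, never from a script. Its argument "moves" is a list that holds one entry, the list of rows, each a list of 7 numbers: the turn, a rotation vector about the tool's x, y, z in rad, then the shift along the tool's x, y, z in mm, then the opening, from -1 (shut) to 1 (fully open). A call has 1 to 8 rows; each row is the pose to reach, as a shift and turn from the pose commanded when the call began, along the tool's axes at that moment; what a row does not reach only later rows make up. A row lasts 1/12 s, in which the tool goes at most 41.7 mm and 7.16 degrees, less where a joint would pass 70% of its speed; a pose out of reach is approached as far as the arm can. A call with a gripper value outside its range is refused whole. The fingers move at their own pace and stop on an object; "grip_force" is the grip in N (left out, the last holds). Time passes only in rows, so rows that repeat a pose let the fingers close. It gives the time, the measured TCP pose, the force and the opening at its end, in the units of the state.
- read_state(): the state, without advancing time (a new reading comes with each control period).
- capture(name): name is "scene" or "top"; returns a dict with "pixels" (384x512x3 uint8, red, green, blue), "vertical_fov" (degrees; the focal length in pixels is half the picture's height over the tangent of half this angle, whatever the lens; pixels are square), "cx", "cy" (the principal point, pixels), "D" ([k1, k2, p1, p2, k3] as OpenCV has them; the pictures are not rectified), "view" (4x4, takes a point from world to camera coordinates). Camera axes: x right, y up, looking along -z (the intrinsics and any distortion apply to the point x, -y, -z); pixel columns grow to the right and rows downward; lengths in m; the calibration is good to about 2 mm. A picture is of the moment at which its call begins. There is no depth.
- finish_job(): hands the job in, once; it reports no verdict.
The state is a dict: "time": time; "joint_pos": joint angles; "joint_vel": joint speeds; "joint_torque": joint torques, N m; "tcp_pos": TCP position; "eef_rot": TCP orientation; "contact_force": force on the tool from outside, world axes, zero at the start; "moment": the same for the moment, N m; "grip_width": finger opening in m.
Only numpy, scipy, OpenCV 4.12 (cv2) and the standard library are available. Lean on these libraries where they do the work, as an engineer would, in place of code of your own. Each camera call takes 0.05 s, during which the arm holds its last target.

## Task

The glass counting chamber (the wider of the two slides, with the H-shaped groove) lies flat on the drying plate and a gloved hand cannot get under it. Slide it along the plate to the front edge, the long edge nearest the robot, until about a third of its length stands out over that edge, roughly square to it, and let go so that it rests there ready to be picked up. Do not lift it off the plate, and leave the narrow slide and the petri dish where they lie.

Things in the scene. Friction and masses are not known exactly. Their poses are not given: they have to be found in the camera images.
- drying_plate: fixed bench-top slide dryer: white housing with a flat, smooth, dark metal top plate without a rim. The top plate is 200 mm deep (its x) by 320 mm wide (its y) and its upper face is 50 mm above the table. Origin: centre of the underside, at table height; x points away from the robot, square to the front edge; y along the front edge to the left; z up. The front edge is at x = -100 mm. A small knob and switch are on the housing's front face, below the top plate.
- counting_chamber: the wider glass slide: a slab 76 mm long (its x) by 35 mm wide (its y) by 5 mm thick, about 35 g, with an H-shaped groove and two small bright square fields in the middle. It lies loose on the top plate, long side pointing roughly at the front edge. Origin: centre of the underside; z up. It tips off if more than half its length passes the edge.
- cavity_slide: the narrower glass slide, to be left alone: a slab 76 mm long (its x) by 26 mm wide (its y) by 5 mm thick, with one round hollow in the middle. It lies loose on the top plate. Origin: centre of the underside.
- petri_dish: round lidded petri dish, 62 mm across, 16 mm high, to be left alone. It stands loose on the top plate. Origin: centre of the underside. The chamber, the narrow slide and the dish lie side by side about 105 mm apart, in any order.
Not all that is in view belongs to the job. Leave any brown look-alike of the counting_chamber alone.

How it is judged:
At the end, for the whole second after the job is handed in: The counting chamber rests flat on the drying plate, at rest, 14 to 34 mm of its 76 mm length standing out over the front edge (its centre 4 to 24 mm behind the edge), square to the edge within 15 degrees (x of counting_chamber in the frame of drying_plate between -0.096 and -0.076 m and z of counting_chamber in the frame of drying_plate between 0.047 and 0.053 m and angle between counting_chamber's own z axis and vertical below 0.1 rad and angle between the x axis of counting_chamber and the x axis of drying_plate, either way round below 0.26 rad and linear speed of counting_chamber below 0.01 m/s); the robot touches nothing.
It fails at once if the counting chamber is lifted off the plate (by more than 12 mm) (z of counting_chamber in the frame of drying_plate above 0.062 m).
It fails at once if the narrow slide is moved more than 15 mm (distance of cavity_slide from where it was at the start of the episode above 0.015 m).
It fails at once if the petri dish is moved more than 15 mm (distance of petri_dish from where it was at the start of the episode above 0.015 m).
It also fails if it takes over 34 s, if anything falls off the work surface, if the arm or the gripper's body presses on something with over 40 N, if the wrist force passes 120 N, or if a joint passes its speed limit or range.

## Working session

There is one attempt and no reset: what is moved stays moved. The work goes in short steps, Python scripts to look and compute and a tool call to move; the robot and the scene stay as the last step left them, time stands still between calls to the robot, and variables do not carry over. Pictures are saved under pics/ and viewed, and the job is handed in when it is done.

Besides the shell and the picture viewer there is one more tool, called after "Request:" by a JSON object that holds its "fn" and its "kwargs", one argument or row to a line. servo_tool: Moves the arm, as the interface text tells. Its arguments: {"type":"object","properties":{"moves":{"type":"array"},"grip_force":{"type":"number"}},"required":["moves"]}

```bash
mkdir -p pics; ls; python3 - <<'E'
from rig import *
import cv2,pickle
print(read_state(),grip_point_offset)
for n in("scene","top"):
    c=capture(n);pickle.dump(c,open(n+".pkl","wb"));cv2.imwrite(f"pics/{n}0.png",c["pixels"][:,:,::-1])
    print({k:v for k,v in c.items() if k!="pixels"})
E
```

```text
pics
{'time': 0.0, 'joint_pos': array([-9.76394086e-01,  2.55725518e-01,  1.06977395e-01, -4.95763636e-04,
       -1.42388521e+00, -2.84595691e-01]), 'joint_vel': array([-2.00654503e-03,  1.88963403e-03,  1.23679899e-04,  4.32852715e-06,
        9.59837689e-04, -1.97798606e-03]), 'joint_torque': array([ 2.42845836e-04, -3.86624444e+01,  2.37938404e+01,  5.36534294e+00,
       -6.21727100e-03,  6.39342872e-06]), 'tcp_pos': array([ 0.16758458, -0.52331485,  0.23039317]), 'eef_rot': array([[-6.22431566e-04, -3.04804264e-01,  9.52414811e-01],
       [ 1.79655889e-03,  9.52413118e-01,  3.04804896e-01],
       [-9.99998192e-01,  1.90078948e-03, -4.52131786e-05]]), 'contact_force': array([-0.17732369, -0.60707945,  0.38432066]), 'moment': array([ 0.01583796, -0.00215882, -0.02846926]), 'grip_width': 0.08512074323144012} -0.0187
{'vertical_fov': 45.44226172994706, 'cx': 251.62922213327064, 'cy': 191.6474423790865, 'D': array([0.0377348, 0.       , 0.       , 0.       , 0.       ]), 'view': array([[ 0.51977659, -0.85413762, -0.0167699 , -0.33806475],
       [ 0.52606011,  0.30453825,  0.79405114, -0.26667097],
       [-0.67312187, -0.42155117,  0.60761958, -0.61094073],
       [ 0.        ,  0.        ,  0.        ,  1.        ]])}
{'vertical_fov': 48.09601742745631, 'cx': 254.37732076934117, 'cy': 188.5577840140481, 'D': array([-0.1527985,  0.       ,  0.       ,  0.       ,  0.       ]), 'view': array([[-0.00577562, -0.99950191, -0.03102537, -0.10197171],
       [ 0.98411727, -0.01118612,  0.1771668 , -0.47405439],
       [-0.1774256 , -0.02950935,  0.9836917 , -0.90920152],
       [ 0.        ,  0.        ,  0.        ,  1.        ]])}
```

View pics/scene0.png

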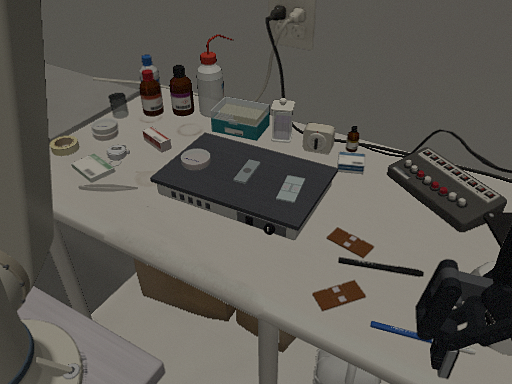

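View pics/top0.png

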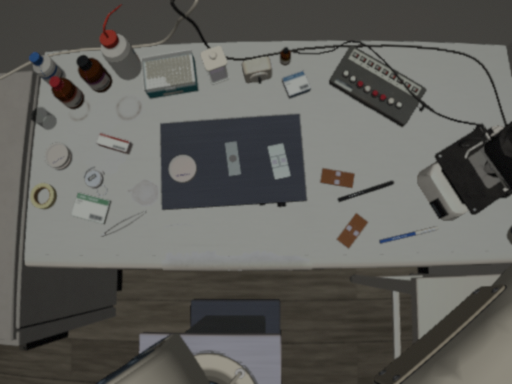

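The top view shows the plate at about (160-305, 115-209), the dish at (182,168), the narrow slide at (233,158) and the chamber at (279,161). The two brown look-alikes are off the plate to the right. I'll enlarge both views to pick points.

```bash
python3 - <<'E'
import cv2
t=cv2.imread("pics/top0.png");s=cv2.imread("pics/scene0.png")
cv2.imwrite("pics/topc.png",cv2.resize(t[105:217,155:315],None,fx=5,fy=5,interpolation=cv2.INTER_CUBIC))
cv2.imwrite("pics/scc.png",cv2.resize(s[130:245,150:345],None,fx=4,fy=4,interpolation=cv2.INTER_CUBIC))
E
```

```text
(no output)
```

View pics/topc.png

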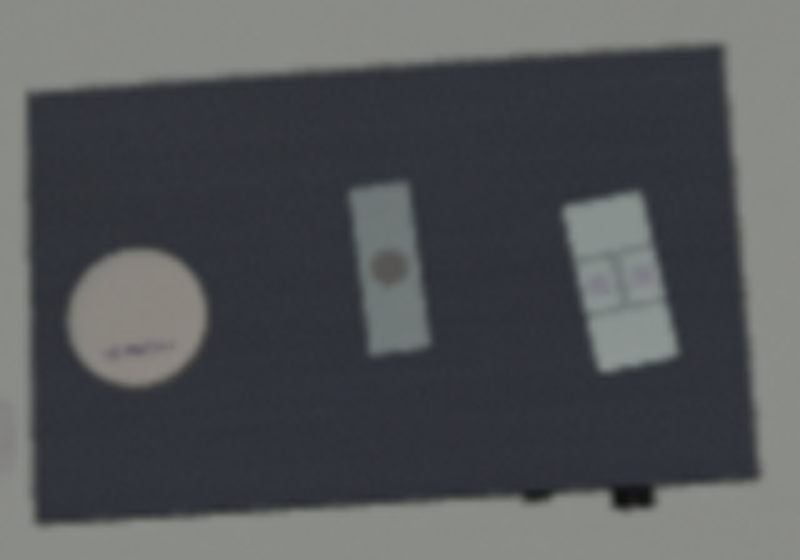

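View pics/scc.png

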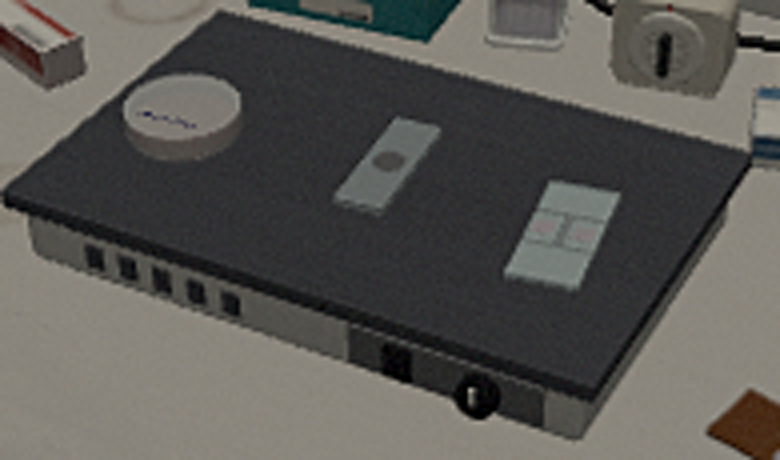

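Enlarged, the chamber's corners in the top crop are (562,206), (641,190), (679,355) and (600,372). In the scene crop they are (550,180), (621,190), (579,283) and (505,272). Next I triangulate the chamber and plate from both views.

```bash
cat > h.py <<'E'
import numpy as np,cv2,pickle
def K(c):
    f=c["pixels"].shape[0]/2/np.tan(np.radians(c["vertical_fov"]/2));return np.array([[f,0,c["cx"]],[0,f,c["cy"]],[0,0,1.]])
F=np.diag([1,-1,-1.])
def norm(c,p): return cv2.undistortPoints(np.float64(p).reshape(-1,1,2),K(c),c["D"]).reshape(-1,2)
def P(c): return F@c["view"][:3]
def tri(a,pa,b,pb):
    X=cv2.triangulatePoints(P(a),P(b),norm(a,pa).T,norm(b,pb).T);return (X[:3]/X[3]).T
def onz(c,p,z):
    n=norm(c,p);M=P(c);R,t=M[:,:3],M[:,3];C=-R.T@t
    d=np.c_[n,np.ones(len(n))]@R;return C+d*((z-C[2])/d[:,2])[:,None]
def crop(p,s,o): return (np.float64(p)+.5)/s-.5+np.array(o)
def proj(c,X):
    rv=cv2.Rodrigues(F@c["view"][:3,:3])[0];return cv2.projectPoints(np.float64(X),rv,F@c["view"][:3,3],K(c),c["D"])[0].reshape(-1,2)
E
python3 - <<'E'
from h import *
np.set_printoptions(precision=4,suppress=True)
t=pickle.load(open("top.pkl","rb"));s=pickle.load(open("scene.pkl","rb"))
tp=crop([(28,92),(724,44),(760,478),(37,523)],5,(155,105));sp=crop([(220,12),(750,155),(593,395),(5,198)],4,(150,130))
tc=crop([(562,206),(641,190),(679,355),(600,372)],5,(155,105));sc=crop([(550,180),(621,190),(579,283),(505,272)],4,(150,130))
print("plate",tri(t,tp,s,sp));print("ch",tri(t,tc,s,sc))
pl=onz(t,tp,.05);print(pl,[np.linalg.norm(pl[i]-pl[(i+1)%4]) for i in range(4)])
pls=onz(s,sp,.05);print("scene",pls)
ch=onz(t,tc,.055);chs=onz(s,sc,.055)
print(ch,[np.linalg.norm(ch[i]-ch[(i+1)%4]) for i in range(4)]);print(chs)
ex=(pl[0]+pl[1]-pl[2]-pl[3])[:2];pyaw=np.arctan2(ex[1],ex[0])
ex=(ch[0]+ch[1]-ch[2]-ch[3])[:2];cyaw=np.arctan2(ex[1],ex[0])
d=(pl.mean(0)+pls.mean(0))/2;print("plate c",pl.mean(0),pls.mean(0),"yaw",pyaw,"ch yaw",cyaw)
R=np.array([[np.cos(pyaw),np.sin(pyaw)],[-np.sin(pyaw),np.cos(pyaw)]])
print("ch in plate",R@(ch.mean(0)-pl.mean(0))[:2],R@(chs.mean(0)-pls.mean(0))[:2],ch.mean(0),chs.mean(0))
na=onz(t,crop([(349,188),(409,181),(431,347),(369,355)],5,(155,105)),.055);print("narrow",na)
E
```

```text
plate [[ 0.6264  0.1094  0.0488]
 [ 0.643  -0.2085  0.0491]
 [ 0.4449 -0.2197  0.0458]
 [ 0.4282  0.0982  0.0458]]
ch [[ 0.5664 -0.1346  0.0545]
 [ 0.5726 -0.1698  0.0571]
 [ 0.4979 -0.185   0.057 ]
 [ 0.4913 -0.1505  0.0543]]
[[ 0.6265  0.1086  0.05  ]
 [ 0.6432 -0.2093  0.05  ]
 [ 0.4445 -0.2196  0.05  ]
 [ 0.4277  0.0971  0.05  ]] [np.float64(0.3183061687522768), np.float64(0.1990043408506433), np.float64(0.31721306353233997), np.float64(0.1991223895475014)]
scene [[ 0.6244  0.1087  0.05  ]
 [ 0.641  -0.2082  0.05  ]
 [ 0.4403 -0.2213  0.05  ]
 [ 0.4241  0.0938  0.05  ]]
[[ 0.5665 -0.135   0.055 ]
 [ 0.5734 -0.1701  0.055 ]
 [ 0.4984 -0.1853  0.055 ]
 [ 0.4913 -0.1507  0.055 ]] [np.float64(0.03579394748027074), np.float64(0.07650918808878326), np.float64(0.035329955660418334), np.float64(0.07687532490202639)]
[[ 0.5654 -0.1345  0.055 ]
 [ 0.5751 -0.1683  0.055 ]
 [ 0.5001 -0.1838  0.055 ]
 [ 0.4903 -0.1508  0.055 ]]
plate c [ 0.5355 -0.0558  0.05  ] [ 0.5324 -0.0567  0.05  ] yaw 0.05479564208629741 ch yaw 0.20273178909865022
ch in plate [-0.0088 -0.1041] [-0.0054 -0.1025] [ 0.5324 -0.1603  0.055 ] [ 0.5327 -0.1594  0.055 ]
narrow [[ 0.5763 -0.0402  0.055 ]
 [ 0.5791 -0.067   0.055 ]
 [ 0.5033 -0.0769  0.055 ]
 [ 0.5001 -0.0497  0.055 ]]
```

Both views agree to within 2 mm. The plate's yaw is 0.055 and the chamber's is 0.203. The chamber's centre is at (0.5325,-0.160), its top is at z≈0.055, and the plate-frame x is about -8 mm. I'll grip it across its width just behind the centre and drag it, so first I move above it.

Request:
{"fn": "servo_tool", "kwargs": {
  "moves": [
    [[0.107,0,0,0,234,466,0.15],[0.107,0,0,0,234,466,0.15],[0.107,0,0,0,234,466,0.15],[0.107,0,0,0,234,466,0.15],[0.107,0,0,0,234,466,0.15],[0.107,0,0,0,234,466,0.15],[0.107,0,0,0,234,466,0.15],[0.107,0,0,0,234,466,0.15]]
  ],
  "grip_force": 20
}}

```text
time: 0.77
tcp_pos: [0.4062, -0.2891, 0.2311]
eef_rot: [[-0.0, -0.201, 0.979], [0.0, 0.979, 0.201], [-1.0, 0.0, -0.0]]
contact_force: [1.6, -0.7, -0.7]
grip_width: 0.0491
```

```bash
cat > d.py <<'E'
import sys
from rig import *
from h import *
from scipy.spatial.transform import Rotation as Ro
np.set_printoptions(precision=4,suppress=True)
def go(x,y,z,yaw):
    s=read_state();R=s["eef_rot"]
    T=np.array([[0,-np.sin(yaw),np.cos(yaw)],[0,np.cos(yaw),np.sin(yaw)],[-1,0,0]])
    print("t",s["time"],"tcp",s["tcp_pos"],"yaw",np.arctan2(R[1,2],R[0,2]),"F",s["contact_force"],"grip",s["grip_width"])
    print("turn",Ro.from_matrix(R.T@T).as_rotvec(),"shift",1000*R.T@(np.array([x,y,z])-s["tcp_pos"]))
if __name__=="__main__": go(*map(float,sys.argv[1:]))
E
python3 d.py .540 -.158 .12 .203
```

```text
t 0.7667 tcp [ 0.4062 -0.2891  0.2311] yaw 0.2028847200330404 F [ 1.6242 -0.7165 -0.6533] grip 0.049106890722757646
turn [-0.0001 -0.0002 -0.0003] shift [111.1428 101.4454 157.5385]
```

Request:
{"fn": "servo_tool", "kwargs": {
  "moves": [
    [[0,0,0,0,100,155,0.15],[0,0,0,0,100,155,0.15],[0,0,0,0,100,155,0.15],[0,0,0,0,100,155,0.15],[0,0,0,0,100,155,0.15],[0,0,0,0,100,155,0.15],[0,0,0,0,100,155,0.15]]
  ]
}}

```text
time: 1.35
tcp_pos: [0.5372, -0.1611, 0.2304]
eef_rot: [[-0.002, -0.203, 0.979], [0.0, 0.979, 0.203], [-1.0, 0.0, -0.002]]
contact_force: [-0.3, 0.6, -0.3]
grip_width: 0.0489
```

```bash
python3 d.py .540 -.158 .12 .203
```

```text
t 1.35 tcp [ 0.5372 -0.1611  0.2304] yaw 0.20453020558805757 F [-0.3314  0.5546 -0.3433] grip 0.048869888865201834
turn [ 0.0015 -0.0017 -0.0005] shift [110.3947   2.4471   3.6037]
```

Request:
{"fn": "servo_tool", "kwargs": {
  "moves": [
    [[0,0,0,145,2,3,0.15],[0,0,0,145,2,3,0.15],[0,0,0,145,2,3,0.15],[0,0,0,145,2,3,0.15],[0,0,0,145,2,3,0.15],[0,0,0,145,2,3,0.15],[0,0,0,145,2,3,0.15]]
  ]
}}

```text
time: 1.93
tcp_pos: [0.5406, -0.1603, 0.0887]
eef_rot: [[0.004, -0.201, 0.98], [-0.001, 0.98, 0.201], [-1.0, -0.002, 0.003]]
contact_force: [-0.7, -0.0, -0.1]
grip_width: 0.0492
```

```bash
python3 d.py .540 -.158 .054 .203; cat > snap.py <<'E'
import sys
from d import *
n=sys.argv[1]
for k in("top","scene"):
    c=capture(k);pickle.dump(c,open(f"{k}{n}.pkl","wb"));im=c["pixels"][:,:,::-1]
    im=im[105:217,155:315] if k=="top" else im[130:245,150:345]
    f=5 if k=="top" else 4
    cv2.imwrite(f"pics/{k}{n}.png",cv2.resize(im,None,fx=f,fy=f,interpolation=cv2.INTER_CUBIC))
E
python3 snap.py 1
```

```text
t 1.9333 tcp [ 0.5406 -0.1603  0.0887] yaw 0.2023955661028818 F [-0.6536 -0.0096 -0.1224] grip 0.04919549165409052
turn [-0.0006  0.0033  0.0018] shift [34.647   2.4787 -0.2614]
```

View pics/scene1.png

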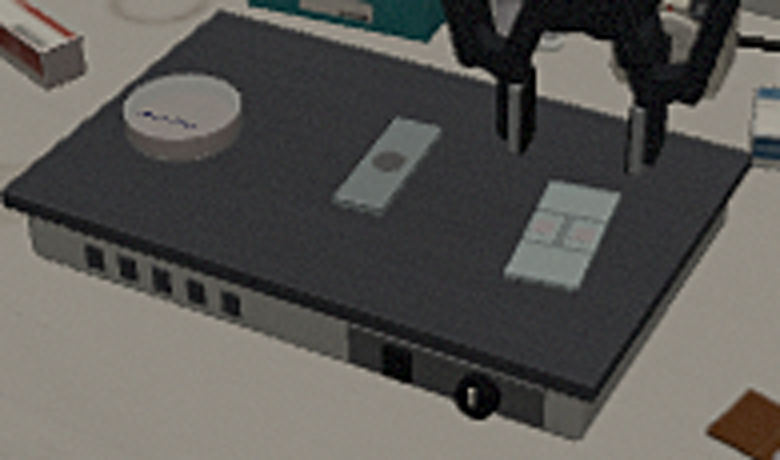

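View pics/top1.png

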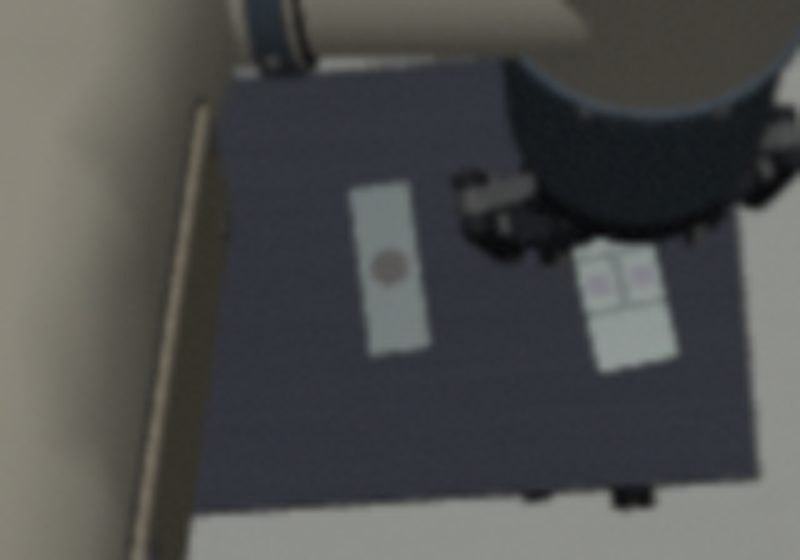

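In the scene view the fingers straddle the chamber, with tips at about (515,150) and (637,172). I'll compare those tip pixels with the projection to get the true tip height.

```bash
python3 - <<'E'
from d import *
c=pickle.load(open("scene1.pkl","rb"));s=read_state();R=s["eef_rot"]
for back in(-5,0,5,10):
    q=[s["tcp_pos"]+R@np.array([-back,sy*24.5,11])/1000*1 for sy in(1,-1)]+[s["tcp_pos"]+R@np.array([-back,sy*24.5,-11])/1000 for sy in(1,-1)]
    print(back,((proj(c,q)-[150,130]+.5)*4-.5).tolist())
E
```

```text
-5 [[532.0762491494793, 149.37558219160803], [632.7366617529408, 167.81409174074247], [518.5205502949361, 174.86953849440636], [620.8950244430705, 194.0874921297218]]
0 [[532.306597638004, 140.66501576646647], [633.3317703002112, 159.02783635965523], [518.7058934841036, 166.08526266677404], [621.4571675906382, 185.2276911532133]]
5 [[532.5387943081926, 131.89245201680524], [633.9315629362309, 150.17810208951937], [518.8927687101227, 157.23740638812853], [622.0238154140925, 176.30278177576736]]
10 [[532.7728623633036, 123.05718086292563], [634.5360979095467, 141.26415130791815], [519.0811957051792, 148.32522980034037], [622.5950249095497, 167.31199520712573]]
```

The tips sit about 7 mm behind the TCP at this opening. I'll descend slowly and watch the force.

Request:
{"fn": "servo_tool", "kwargs": {
  "moves": [
    [[0,0,0,14,2,0,0.15],[0,0,0,28,2,0,0.15],[0,0,0,30,2,0,0.15],[0,0,0,30,2,0,0.15],[0,0,0,30,2,0,0.15]]
  ]
}}

```text
time: 2.45
tcp_pos: [0.54, -0.1576, 0.0578]
eef_rot: [[0.002, -0.202, 0.979], [-0.001, 0.979, 0.202], [-1.0, -0.001, 0.002]]
contact_force: [1.3, -0.1, -0.6]
grip_width: 0.0489
```

```bash
python3 d.py .540 -.158 .048 .203;python3 snap.py 2
```

```text
t 2.45 tcp [ 0.54   -0.1576  0.0578] yaw 0.20307047912495843 F [ 1.2614 -0.1011 -0.6146] grip 0.048929263189800905
turn [0.0001 0.0021 0.001 ] shift [ 9.7542 -0.3774 -0.1243]
```

View pics/scene2.png

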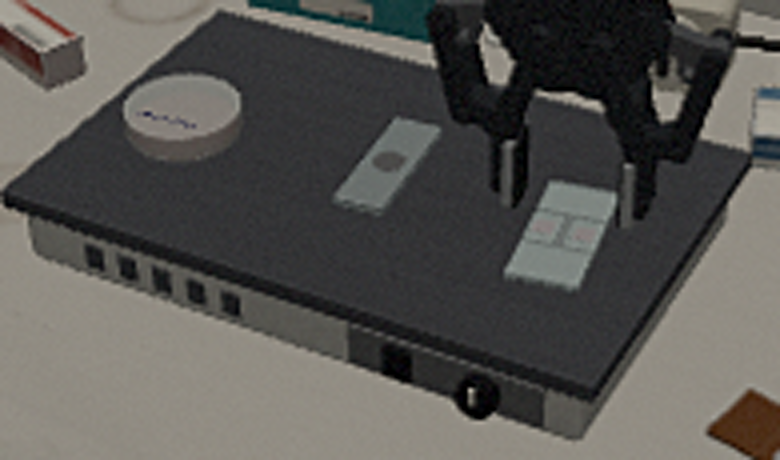

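The fingers straddle the chamber with clearance on both sides, at about (510,205) and (628,225). I'll keep descending in small steps.

Request:
{"fn": "servo_tool", "kwargs": {
  "moves": [
    [[0,0,0,3,0,0,0.15],[0,0,0,6,0,0,0.15],[0,0,0,8,0,0,0.15],[0,0,0,9,0,0,0.15],[0,0,0,9,0,0,0.15],[0,0,0,9,0,0,0.15]]
  ]
}}

```text
time: 3.05
tcp_pos: [0.539, -0.1573, 0.0472]
eef_rot: [[-0.0, -0.201, 0.979], [-0.0, 0.979, 0.201], [-1.0, 0.0, -0.0]]
contact_force: [-0.6, 0.2, 1.8]
grip_width: 0.0491
```

Request:
{"fn": "servo_tool", "kwargs": {
  "moves": [
    [[0,0,0,1,0,0,0.15],[0,0,0,1.5,0,0,0.15],[0,0,0,2,0,0,0.15],[0,0,0,2,0,0,0.15]]
  ]
}}

```text
time: 3.38
tcp_pos: [0.5391, -0.1574, 0.0472]
eef_rot: [[0.001, -0.202, 0.979], [-0.0, 0.979, 0.202], [-1.0, -0.001, 0.001]]
contact_force: [-4.9, 4.3, 14.6]
grip_width: 0.0493
```

Contact with the plate is at TCP z 0.0472. I'll back off, since the pads swing forward as they close, and then close.

Request:
{"fn": "servo_tool", "kwargs": {
  "moves": [
    [[0,0,0,-5,0,0,0.15],[0,0,0,-5,0,0,0.15],[0,0,0,-5,0,0,-0.05],[0,0,0,-5,0,0,-0.1],[0,0,0,-5,0,0,-0.1]]
  ],
  "grip_force": 20
}}

```text
time: 3.8
tcp_pos: [0.5389, -0.1574, 0.0498]
eef_rot: [[-0.001, -0.201, 0.98], [0.0, 0.98, 0.201], [-1.0, 0.0, -0.001]]
contact_force: [0.4, 0.6, -0.2]
grip_width: 0.0384
```

Request:
{"fn": "servo_tool", "kwargs": {
  "moves": [
    [[0,0,0,0,0,0,-0.25],[0,0,0,0,0,0,-0.3],[0,0,0,0,0,0,-0.3],[0,0,0,0,0,0,-0.3],[0,0,0,0,0,0,-0.3]]
  ],
  "grip_force": 20
}}

```text
time: 4.22
tcp_pos: [0.539, -0.1573, 0.0501]
eef_rot: [[-0.0, -0.201, 0.98], [0.0, 0.98, 0.201], [-1.0, 0.0, -0.0]]
contact_force: [-0.9, -0.6, -0.7]
grip_width: 0.0342
```

```bash
python3 snap.py 3
```

```text
(no output)
```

View pics/scene3.png

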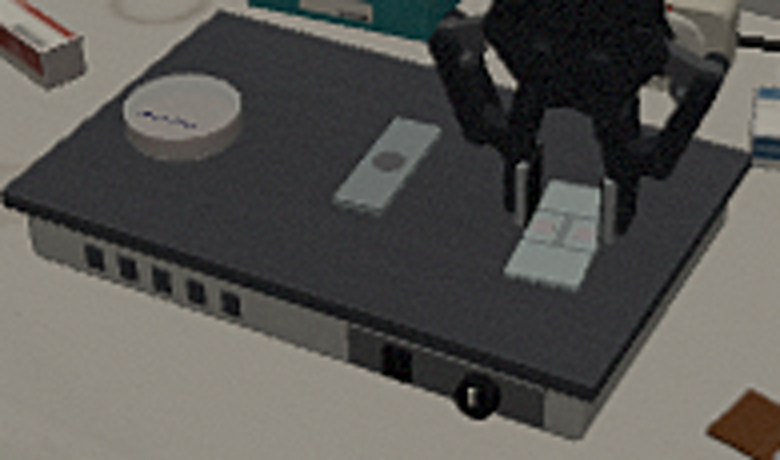

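The chamber is held, with the opening stopped at 34 mm. I'll drag it halfway, turning it square on the way.

Request:
{"fn": "servo_tool", "kwargs": {
  "moves": [
    [[0.012,0,0,0,1,-6,-0.3],[0.025,0,0,0,2,-13,-0.3],[0.037,0,0,0,3,-20,-0.3],[0.05,0,0,0,4,-27,-0.3],[0.063,0,0,0,5,-34,-0.3],[0.074,0,0,0,6,-39,-0.3],[0.074,0,0,0,6,-39,-0.3],[0.074,0,0,0,6,-39,-0.3]]
  ]
}}

```text
time: 4.98
tcp_pos: [0.4996, -0.1594, 0.0505]
eef_rot: [[0.0, -0.128, 0.992], [-0.0, 0.992, 0.128], [-1.0, -0.0, 0.0]]
contact_force: [-0.1, -0.1, -0.6]
grip_width: 0.0339
```

```bash
python3 d.py .460 -.1616 .050 .055;python3 snap.py 4
```

```text
t 4.9833 tcp [ 0.4996 -0.1594  0.0505] yaw 0.12885052429155364 F [-0.0725 -0.1451 -0.5848] grip 0.03390605476380657
turn [0.0739 0.0005 0.0002] shift [  0.5291   2.8871 -39.564 ]
```

View pics/scene4.png

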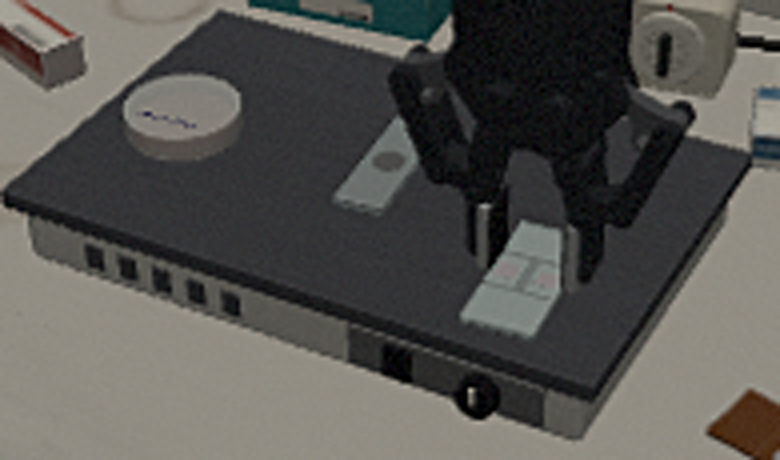

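View pics/top4.png

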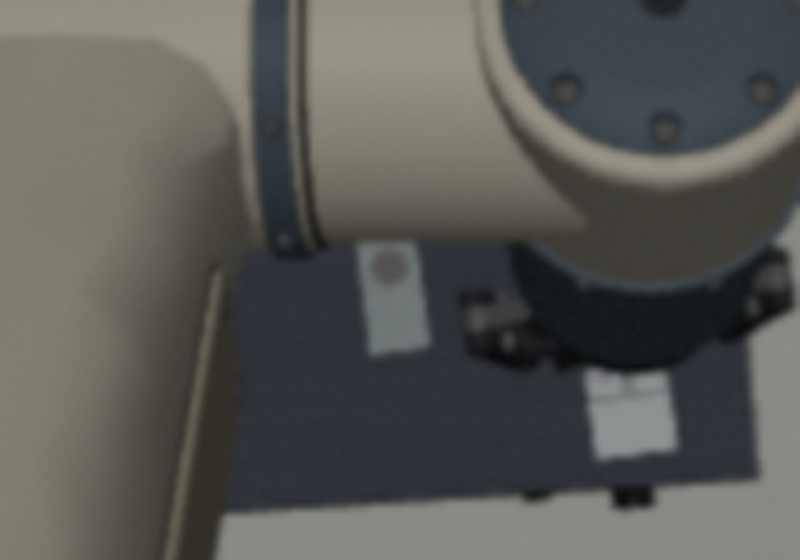

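The chamber has followed the gripper. Its front edge in the top crop is at (595,460)-(679,448), and the narrow slide hasn't moved. Now the second half.

Request:
{"fn": "servo_tool", "kwargs": {
  "moves": [
    [[0.012,0,0,0,0.5,-6,-0.3],[0.025,0,0,0,1,-13,-0.3],[0.037,0,0,0,1.5,-20,-0.3],[0.05,0,0,0,2,-27,-0.3],[0.063,0,0,0,2.5,-34,-0.3],[0.074,0,0,0,3,-39,-0.3],[0.074,0,0,0,3,-39,-0.3],[0.074,0,0,0,3,-39,-0.3]]
  ]
}}

```text
time: 5.75
tcp_pos: [0.4605, -0.1614, 0.0505]
eef_rot: [[0.0, -0.055, 0.998], [-0.0, 0.998, 0.055], [-1.0, -0.0, 0.0]]
contact_force: [-0.7, -0.3, 1.1]
grip_width: 0.0342
```

```bash
python3 d.py .460 -.1616 .050 .055;python3 snap.py 5
```

```text
t 5.75 tcp [ 0.4605 -0.1614  0.0505] yaw 0.05481762972327579 F [-0.74   -0.2938  1.0686] grip 0.034174171814460856
turn [-0.0002  0.0005  0.0001] shift [ 0.5145 -0.1598 -0.5464]
```

View pics/scene5.png

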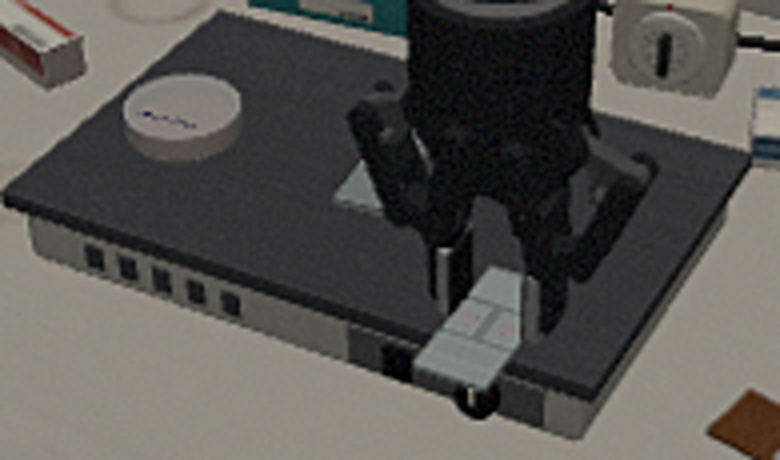

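View pics/top5.png

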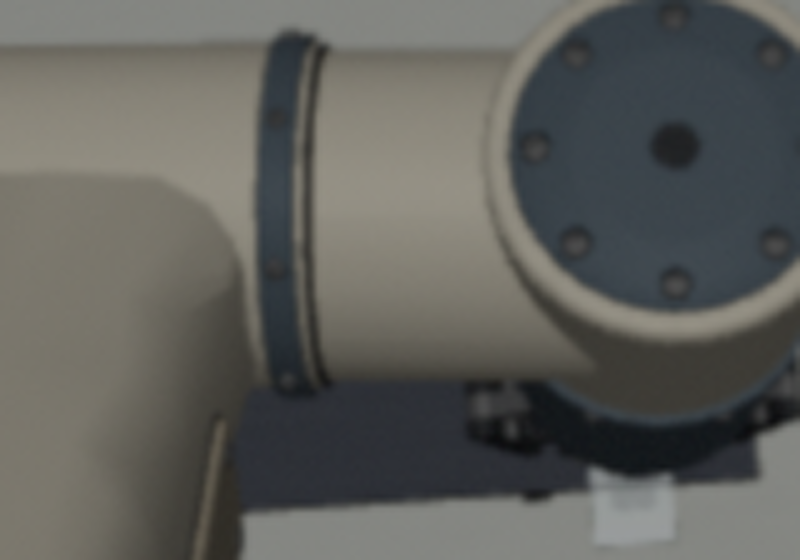

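The chamber's front end now stands over the edge, at (597,542)-(674,545) in the top crop and (415,363)-(490,388) in the scene crop. I'll measure the overhang.

```bash
python3 - <<'E'
from d import *
t=pickle.load(open("top5.pkl","rb"));s=pickle.load(open("scene5.pkl","rb"))
y=.0548;R=np.array([[np.cos(y),np.sin(y)],[-np.sin(y),np.cos(y)]])
for c,f,o,p,e,ce in((t,5,(155,105),[(595,541),(674,545)],[(28,92),(724,44),(760,478),(37,523)],0),(s,4,(150,130),[(415,363),(490,386)],[(220,12),(750,155),(593,395),(5,198)],0)):
    pl=onz(c,crop(e,f,o),.05)[:,:2];P5=onz(c,crop(p,f,o),.055)[:,:2]
    q=(P5-pl.mean(0))@R.T;fe=(pl-pl.mean(0))@R.T
    print("front end in plate",q,"plate corners",fe)
E
```

```text
front end in plate [[-0.1232 -0.0851]
 [-0.1271 -0.1189]] plate corners [[ 0.0999  0.1592]
 [ 0.0992 -0.1592]
 [-0.0998 -0.1586]
 [-0.0993  0.1586]]
front end in plate [[-0.1223 -0.0846]
 [-0.1209 -0.1201]] plate corners [[ 0.1009  0.1601]
 [ 0.1001 -0.1572]
 [-0.101  -0.1593]
 [-0.1     0.1563]]
```

The front end is at -0.124 in the plate frame, so the overhang is about 24 mm, which is on target. I'll release and rise straight up.

Request:
{"fn": "servo_tool", "kwargs": {
  "moves": [
    [[0,0,0,0,0,0,-0.18],[0,0,0,0,0,0,-0.1],[0,0,0,0,0,0,0.0],[0,0,0,0,0,0,0.15],[0,0,0,0,0,0,0.2],[0,0,0,0,0,0,0.2],[0,0,0,-8,0,0,0.2],[0,0,0,-20,0,0,0.2]]
  ]
}}

```text
time: 6.52
tcp_pos: [0.4597, -0.1613, 0.0699]
eef_rot: [[-0.003, -0.055, 0.999], [0.0, 0.999, 0.055], [-1.0, 0.0, -0.003]]
contact_force: [1.0, -1.0, 0.2]
grip_width: 0.0513
```

Request:
{"fn": "servo_tool", "kwargs": {
  "moves": [
    [[0,0,0,-30,0,0,0.2],[0,0,0,-70,0,0,0.2],[0,0,0,-110,0,0,0.2],[0,0,0,-150,0,0,0.2],[0,0,0,-150,0,0,0.2],[0,0,0,-150,0,0,0.2]]
  ]
}}

```text
time: 7.02
tcp_pos: [0.462, -0.1615, 0.2237]
eef_rot: [[0.007, -0.055, 0.998], [-0.001, 0.998, 0.055], [-1.0, -0.001, 0.007]]
contact_force: [-0.9, 0.7, -2.3]
grip_width: 0.0513
```

Request:
{"fn": "servo_tool", "kwargs": {
  "moves": [
    [[0,0,0,0,-40,0,0.2],[0,0,0,0,-80,0,0.2],[0,0,0,0,-120,0,0.2],[0,0,0,0,-160,0,0.2],[0,0,0,0,-200,0,0.2],[0,0,0,0,-240,0,0.2],[0,0,0,0,-240,0,0.2],[0,0,0,0,-240,0,0.2]]
  ]
}}

```text
time: 7.68
tcp_pos: [0.4727, -0.4024, 0.2177]
eef_rot: [[-0.004, -0.051, 0.999], [0.002, 0.999, 0.051], [-1.0, 0.003, -0.004]]
contact_force: [-0.2, 1.1, -0.1]
grip_width: 0.0513
```

```bash
python3 snap.py 6
```

```text
(no output)
```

View pics/scene6.png

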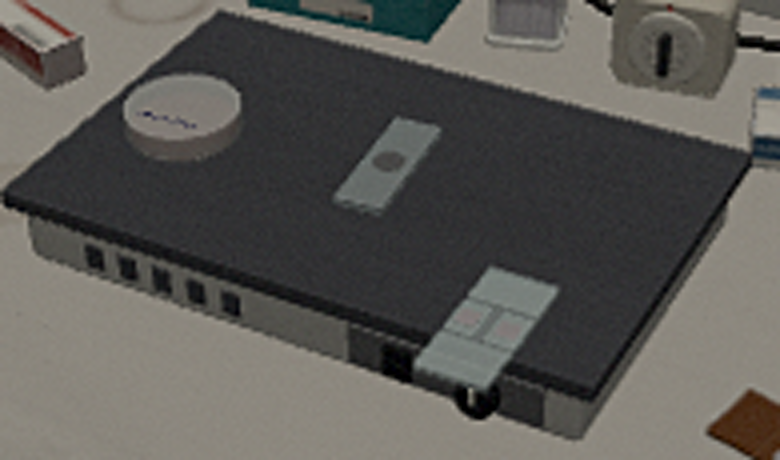

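View pics/top6.png

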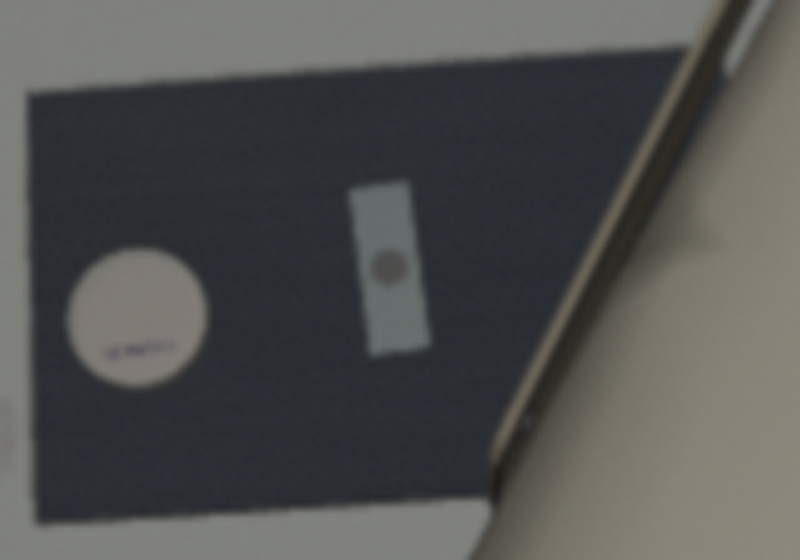

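The scene view shows the chamber lying flat over the edge, with corners (490,266), (558,288), (490,387) and (415,363). The dish and narrow slide are at their original pixels. I'll do a final measurement and hand in.

```bash
python3 - <<'E'
from d import *
s=pickle.load(open("scene6.pkl","rb"))
y=.0548;R=np.array([[np.cos(y),np.sin(y)],[-np.sin(y),np.cos(y)]])
pl=onz(s,crop([(220,12),(750,155),(593,395),(5,198)],4,(150,130)),.05)[:,:2]
q=(onz(s,crop([(490,266),(558,288),(490,386),(415,363)],4,(150,130)),.055)[:,:2]-pl.mean(0))@R.T
e=q[0]+q[1]-q[2]-q[3];m=q.mean(0);print(q,m,np.arctan2(e[1],e[0]))
if -.094<m[0]<-.078: finish_job();print("done",read_state()["time"])
E
```

```text
[[-0.0464 -0.0834]
 [-0.0469 -0.1181]
 [-0.1209 -0.1201]
 [-0.1223 -0.0846]] [-0.0841 -0.1016] 0.020458614128852384
the job is handed in; nothing more can be done
the job is handed in; nothing more can be done
```

The chamber now rests flat on the plate with about a third of its length over the front edge, and I have handed the job in. I gripped it lightly (20 N) across its width, slid it about 79 mm along the plate while turning it square, then released it and moved the arm clear. The last clock reading before hand-in was about 7.7 s of the 34 s allowed.

**Last checks:**
- **Position:** after release, the scene camera puts the chamber's centre at x ≈ -84 mm in the plate frame, so about 22 mm stands out over the edge. The target was -96 to -76 mm.
- **Squareness:** it is about 0.02 rad off square, well within the 0.26 rad limit.
- **Other items:** the narrow slide and the petri dish appear at the same pixels as at the start.
- **Where the views disagreed:** the top and scene cameras differed by up to about 3 mm on the chamber's place relative to the plate. Before release, the top view's average put the chamber's centre at about -87 mm, also within range. After release the arm blocked the top view of the chamber, so the final position comes from the scene camera alone.

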